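# Load the spice grinder and hold its lid half way to the click

## Task

Take the whole nutmeg out of the spice tray and put it in the bowl of the spice grinder, then set the bayonet lid down fully home with its two lugs in the collar's slots and turn it clockwise half way to the lock click (as far as the narrow rib on the collar). The click would start the motor, so never turn that far; the lid is sprung and turns back when let go, so finish with the gripper still holding it steady at half way, and leave everything else on the table where it is.

Things in the scene. Friction and masses are not known exactly. Their poses are not given: they have to be found in the camera images.
- grinder: Electric spice grinder, black round base, bare metal top, fixed to the table. Origin: centre of its underside, z up. Outer radius 54 mm (60 mm at the foot), 130 mm tall. In the middle an open round bowl, inner radius 33 mm, floor at z = 80 mm. Around the bowl's rim stands the bayonet collar, z = 115 to 130 mm, with slots on the grinder's own +x and -x sides.
- bowl_rim (a point): Centre of the bowl's flat rim (115 mm above the table), on which the seated lid's underside rests. The collar above it has inner radius 49.5 mm and an inward ledge of inner radius 42 mm, 8.5 to 15 mm above the rim, broken only by the two slots; the lid's lugs go down through the slots to the rim, then under the ledge as the lid is turned clockwise seen from above.
- slot (a point): Middle of the slot on the grinder's +x side, 45.5 mm from the axis, level with the collar's top (z = 130 mm). 19 mm wide; an equal one lies opposite. Lid x axis along grinder x axis (either way round) lines the lugs up with the slots.
- half_mark (a point): Top of the narrow raised rib (3 mm wide, about 3 mm high) on the collar, 30 degrees clockwise from the slot seen from above, 51 mm from the axis; repeated opposite. With the lugs and grip bar in line with it the lid is half way to the click.
- click_mark (a point): Top of the wide raised rib (7 mm wide, about 3 mm high) on the collar, 60 degrees clockwise from the slot, 51 mm from the axis; repeated opposite. Here the lid clicks: do not turn so far.
- lid: Loose bayonet lid standing upright on the table, 0.10 to 0.15 kg: steel disc, radius 39.5 mm, 16 mm thick, black grip bar on top. Origin: centre of its underside, z up. Two lugs at the bottom of its edge (z = 0 to 6 mm), 12 mm wide, reach 47 mm from the axis on its +x and -x sides. Same when turned half round. Seated, its origin is at the bowl rim's centre.
- lid_grip (a point): Middle of the lid's grip bar, on the lid's axis, 33 mm above its underside. The bar runs along the lid's x, in line with the lugs: 48 mm long, 14 mm thick (lid y), from 16 to 47.5 mm above the underside.
- switch_ring (a joint): Sprung ring inside the grinder's collar which the lid's lugs push round: clockwise angle in rad seen from above, 0 at rest. The lugs meet it when the lid has turned about 0.09 rad from the slots; from there it turns with the lid, so it reads about 0.44 with the lid half way (30 degrees, 0.52 rad) and 0.96 at the click (60 degrees, 1.05 rad). Spring 0.25 N m per rad: let go, the lid turns most of the way back.
- tray: Square wooden tray, 136 x 136 mm, 22 mm high, fixed. Origin: centre of its underside. Four square pockets, 32 mm wide and 5 mm deep (floor 17 mm above the table), centred at x = +-31 mm, y = +-31 mm of the tray; each holds one whole spice.
- nutmeg: Whole nutmeg: plain brown egg shape, 24 mm thick and 28 mm long, the tallest and roundest thing in the tray, 10 to 16 g. Origin: its centre (29 mm above the table at the start); x along its length. It lies in any one of the four pockets.
- cinnamon: Double-rolled piece of cinnamon stick, 28 x 20 x 12 mm, in a tray pocket. Leave alone. Origin: centre of its underside.
- anise: Star anise, eight-pointed flat star 29 mm across, 8 mm thick, in a tray pocket. Leave alone. Origin: centre of its underside.
- cardamom: Cardamom pod, thin spindle 28 mm long and 13 mm thick, in a tray pocket. Leave alone. Origin: centre of its underside.
- ramekin: White ceramic cup, radius 32 mm, 38 mm high. Leave alone. Origin: centre of its underside.
- ring_cutter: Steel pastry ring, radius 27 mm, 35 mm high. Leave alone. Origin: centre of its underside.
- squeeze_bottle: Brown sauce bottle, radius 31 mm, 160 mm high. Leave alone. Origin: centre of its underside.
- shaker: Aluminium shaker, radius 24 mm, 86 mm high. Leave alone. Origin: centre of its underside.
- spatula: Spatula lying flat on the table. Leave alone. Origin: on its underside.
There are look-alikes about, which are no part of the job. Leave any green look-alike of the lid alone.

How it is judged:
By the outcome, as a careful person would: the job done as asked, in the order asked, and still so for the second after the job is handed in, while the arm keeps its last pose, push and grip.
It also fails if it takes over 64 s, if anything falls off the work surface, if the arm or the gripper's body presses on something with over 40 N, if the wrist force passes 120 N, or if a joint passes its speed limit or range.

## Robot

A 7-joint arm with a two-finger parallel gripper is mounted at the origin on the work surface. World frame = base frame: x ahead of the robot, y to its left, z up, the work surface at z = 0. Lengths are in mm, angles in rad, forces in N, time in s.
With the tool pointing down it reaches from about 400 to 875 mm from the base axis. Payload 4.4 kg.
Tool frame: the origin (TCP) lies midway between the tips of the shut fingers; the grasp point (between the pads) lies grip_point_offset behind it (grip_point_offset is the distance from the TCP to the grasp point, in mm); z points along the fingers, y is the direction in which the jaws open and shut (so a half turn about z gives the same grasp; the last joint's range is limited). The gripper opens to 85 mm and grips with 20 to 120 N. Pads are 22 mm wide; open, the fingers measure 114 mm over their backs; the gripper's body (76 mm by 85 mm) begins 54 mm behind the grasp point. The pads swing forward as they close: fully open they stand 13 mm farther back than shut.
Start: joints at [-1.26, 0.628, 0.038, 1.517, -0.027, 0.996, -0.02], TCP at [239.143, 604.424, 231.313] pointing down, gripper open.
Joint ranges: [-3.06, 3.06], [-0.37, 2.12], [-1.25, 1.32], [0.18, 2.47], [-1.1, 4.24], [0.23, 1.98], [-2.94, 2.94]. Speed limits (rad/s): [2.57, 2.57, 3.14, 3.14, 3.14, 3.14, 3.14].

## Interface

Orientations are given as a rotation vector (axis times angle).
In Python, from cell import * gives the robot as it stands. Calls block until the motion is done:
- goto(position, orientation): joint-space move of the TCP to a pose.
- move_l(position, max_speed=150, ori=None, f_stop=None): straight line of the TCP; ori=None keeps the orientation; max_speed is the mean speed in mm/s. With f_stop (N) it stops when the force on the tool has changed by that much, and returns True; else False.
- move_joints(angles): joint-space move.
- command_gripper(opening, newtons=None): opening from 0.0 (shut) to 1.0 (fully open); newtons is the grip in N (None keeps the last); returns when the fingers have stopped.
- sleep(seconds).
- solve_ik(position, orientation): joint angles nearest the present ones, or None.
- observe(): the state.
- get_image(name): name is "scene" or "side" or "wrist"; returns a dict with "color" (420x560x3 uint8, blue, green, red), "intrinsics" (3x3 intrinsics, pixels), "pose" (4x4, takes a point from camera to world coordinates); the wrist camera has in their place "T_tool_cam" (4x4, takes a point from camera to tool coordinates, whose origin is the TCP and whose axes are the flange's). Camera axes: x right, y down, z forward; pixel columns grow to the right and rows downward; lengths in mm; the calibration is good to about 2 mm. A picture is of the moment at which its call begins: read the wrist's pose just before it. There is no depth.
A pose or a line that the arm cannot do raises Unreachable and nothing moves.
- close_job(): hands the job in, once; it reports no verdict.
Trained networks look in the newest picture that a camera, given by its name, has taken for a name from the list of things; names that differ only in an ending like _2 or _b are one class to them, and where a whole thing is asked for, a point or a joint stands for the part that bears it (a point fixed in the world has none). Each returns a list of dicts, best first, with "confidence" (0 to 1); they miss things now and then, are a little off and sometimes report something else, mostly with a low value. They report only what shows in the picture. A call takes as long as a camera call. They do not tell look-alikes from the thing itself.
- search_frame(label, camera): "point" ([x, y, z] in mm, in the coordinates of the camera as it stood for that picture, good to about 4 mm: the middle of the surface that is visible of it).
- spot_point(label, camera): "point" ([x, y, z] in mm, in the coordinates of the camera as it stood for that picture, good to about 4 mm: a listed point, or the origin of a listed thing).
The state is a dict: "clock": time; "joint_positions": joint angles; "qvel": joint speeds; "tau": joint torques, N m; "position": TCP position; "tcp_rot": TCP orientation; "wrist_force": force on the tool from outside, world axes, zero at the start; "moment": the same for the moment, N m; "finger_gap": opening from 0.0 (shut) to 1.0 (fully open).
Only numpy, scipy, OpenCV 4.12 (cv2) and the standard library are available. Lean on these libraries where they do the work, as an engineer would, in place of code of your own. Each camera call takes 0.05 s, during which the arm holds its last target.

## Working session

There is one attempt and no reset: what is moved stays moved. The work goes in short steps, each a Python script; the robot and the scene stay as the last script left them, time stands still between calls to the robot, and variables do not carry over. Pictures are saved under pics/ and viewed, and the job is handed in when it is done.

```bash
ls; mkdir -p pics
python3 - <<'E'
from cell import *
import cv2
o=observe();print({k:o[k] for k in('clock','position','tcp_rot','finger_gap','wrist_force')})
try: print(grip_point_offset)
except Exception as e: print(e)
for n in('scene','side','wrist'):
    d=get_image(n);cv2.imwrite(f'pics/{n}0.png',d['color']);print(n,d['intrinsics'],d.get('pose',d.get('T_tool_cam')))
E
```

```text
pics
{'clock': 0.0, 'position': array([238.92454124, 603.81672481, 230.38929686]), 'tcp_rot': array([-5.88326379e-01, -3.08570615e+00,  2.97348085e-03]), 'finger_gap': 1.0009135316176339, 'wrist_force': array([ 0.55585258, -0.04893415,  0.69860091])}
18.700000000000003
scene [[519.7829088    0.         278.22638777]
 [  0.         519.7829088  203.23958515]
 [  0.           0.           1.        ]] [[-7.66176331e-01  5.27243322e-01 -3.67407552e-01  9.64497471e+02]
 [ 6.42627535e-01  6.30310168e-01 -4.35590339e-01  4.39359799e+02]
 [ 1.91861811e-03 -5.69845217e-01 -8.21749808e-01  1.03962151e+03]
 [ 0.00000000e+00  0.00000000e+00  0.00000000e+00  1.00000000e+00]]
side [[430.42037646   0.         282.56409523]
 [  0.         430.42037646 213.05306154]
 [  0.           0.           1.        ]] [[-9.99350432e-01 -1.24296668e-02  3.38262893e-02  5.05166219e+02]
 [-3.26366678e-02  7.10208497e-01 -7.03234483e-01  7.35481642e+02]
 [-1.52827478e-02 -7.03881662e-01 -7.10152831e-01  8.96912123e+02]
 [ 0.00000000e+00  0.00000000e+00  0.00000000e+00  1.00000000e+00]]
wrist [[359.2105361    0.         284.7205477 ]
 [  0.         359.2105361  211.90368247]
 [  0.           0.           1.        ]] [[-1.00941239e-04 -9.54659644e-01 -2.97699435e-01  7.60532223e+01]
 [ 9.99999642e-01  1.53659949e-04 -8.31826085e-04 -3.35966323e-01]
 [ 8.39855275e-04 -2.97699413e-01  9.54659287e-01 -1.41723603e+02]
 [ 0.00000000e+00  0.00000000e+00  0.00000000e+00  1.00000000e+00]]
```

View pics/scene0.png

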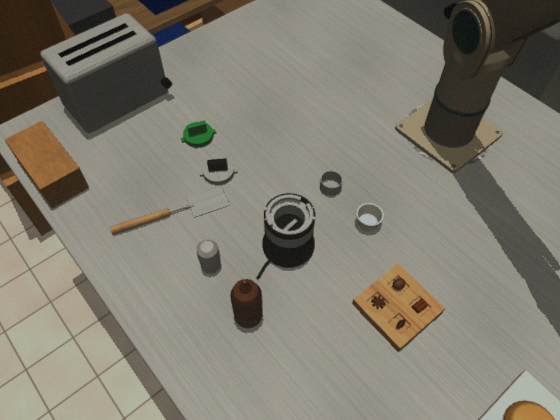

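View pics/side0.png

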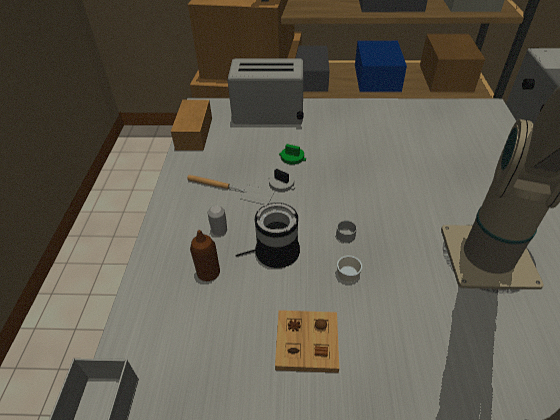

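View pics/wrist0.png

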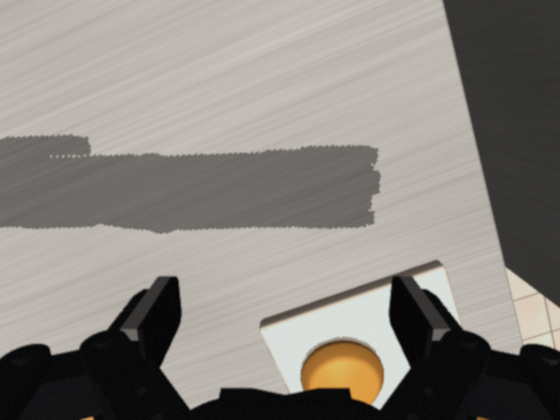

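The nutmeg is the tall round brown thing at scene (399,284) / side (321,325). Anise is at (378,300), cinnamon at (420,306) and cardamom at (401,322). There are two lid candidates: steel at scene (217,170) / side (282,180), and green at (198,133). The steel one fits the description. Next I'll query the networks and make enlarged crops.

```bash
cat > h.py <<'E'
from cell import *
import numpy as np, cv2
from scipy.spatial.transform import Rotation as R
def camT(n):
    if n=='wrist':
        o=observe(); d=get_image(n)
        T=np.eye(4);T[:3,:3]=R.from_rotvec(o['tcp_rot']).as_matrix();T[:3,3]=o['position']
        return d,T@np.array(d['T_tool_cam'])
    d=get_image(n);return d,np.array(d['pose'])
def proj(d,T,P):
    p=np.linalg.inv(T)@np.append(P,1);q=d['intrinsics']@p[:3];return q[:2]/q[2]
def ray(d,T,uv,z):
    v=T[:3,:3]@np.linalg.inv(d['intrinsics'])@np.array([uv[0],uv[1],1.]);c=T[:3,3]
    return c+v*(z-c[2])/v[2]
def find(f,l,n,T,d,k=3):
    out=[]
    for r in f(l,n)[:k]:
        P=(T@np.append(r['point'],1))[:3];out.append((P,r['confidence']));print(n,f.__name__,l,P.round(1),round(r['confidence'],2),proj(d,T,P).round(0))
    return out
def crop(img,u,v,w,s,name):
    c=img[max(0,v-w):v+w,max(0,u-w):u+w];cv2.imwrite(f'pics/{name}.png',cv2.resize(c,None,fx=s,fy=s,interpolation=cv2.INTER_CUBIC))
E
python3 - <<'E'
from h import *
for n in('scene','side'):
    d,T=camT(n)
    for l in('nutmeg','bowl_rim','slot','half_mark','click_mark','lid','lid_grip','tray','grinder','shaker','squeeze_bottle','ring_cutter','ramekin'):
        find(spot_point,l,n,T,d)
    if n=='scene':
        a=cv2.resize(d['color'][250:350,340:460],None,fx=4,fy=4,interpolation=cv2.INTER_CUBIC)
        b=cv2.resize(d['color'][110:280,170:330],None,fx=3.5,fy=3.5,interpolation=cv2.INTER_CUBIC)
        cv2.imwrite('pics/a.png',a);cv2.imwrite('pics/b.png',b)
print(observe()['clock'])
E
```

```text
scene call nutmeg [450.5 232.   28.2] 0.62 [399. 285.]
scene call bowl_rim [556.9  -6.7 118.7] 0.86 [290. 217.]
scene call slot [602.6  -7.5 130.8] 0.56 [273. 225.]
scene call half_mark [605.1 -23.3 130.1] 0.73 [267. 221.]
scene call half_mark [ 553.1 -283.    31.9] 0.68 [218. 164.]
scene call click_mark [585.4 -46.3 135.4] 0.64 [267. 208.]
scene call lid [ 519.8 -416.8    1.6] 0.83 [199. 135.]
scene call lid [ 556.5 -285.2   -3.1] 0.74 [217. 173.]
scene call lid [600.2  -3.8 131.2] 0.57 [275. 226.]
scene call lid_grip [ 521.3 -412.3   30.7] 0.92 [198. 129.]
scene call lid_grip [ 553.3 -285.    29.8] 0.56 [217. 164.]
scene call tray [475.9 250.5   1.7] 0.68 [395. 303.]
scene call tray [510.4 291.   16.1] 0.45 [400. 325.]
scene call tray [448.7 289.1  18.5] 0.15 [419. 305.]
scene call grinder [556.3 -12.3  -2.4] 0.72 [287. 244.]
scene call shaker [723.6 -84.8  -3.5] 0.83 [210. 264.]
scene call squeeze_bottle [735.1  68.2   3. ] 0.65 [248. 315.]
scene call squeeze_bottle [376.6  66.    1.6] 0.28 [366. 223.]
scene call ring_cutter [508.8 228.2  16.4] 0.58 [378. 302.]
scene call ring_cut
[... 498 characters left out ...]
]
side call lid [ 527.3 -418.3    1.7] 0.76 [291. 157.]
side call lid [374.9  64.8  -1.4] 0.39 [347. 274.]
side call lid_grip [ 554.5 -286.5   37.8] 0.57 [282. 174.]
side call tray [478.5 256.4  -2.3] 0.57 [307. 342.]
side call grinder [554.4 -11.8   3.5] 0.84 [278. 249.]
side call grinder [ 3.692e+02 -6.390e+01  1.000e-01] 0.48 [346. 237.]
side call shaker [558.3  -9.2 112.5] 0.61 [276. 222.]
side call shaker [ 7.385e+02  6.840e+01 -2.000e-01] 0.58 [206. 273.]
side call shaker [722.3 -82.6   0.9] 0.57 [220. 230.]
side call squeeze_bottle [737.   65.7  -1.9] 0.64 [207. 272.]
side call ring_cutter [370.4 -62.4   3. ] 0.55 [346. 236.]
side call ramekin [375.9  62.9  -3.2] 0.93 [347. 274.]
1.55
```

View pics/a.png

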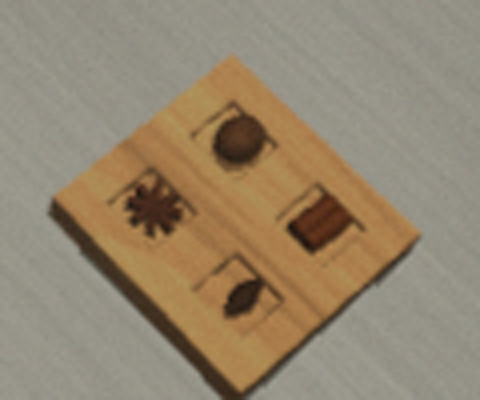

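View pics/b.png

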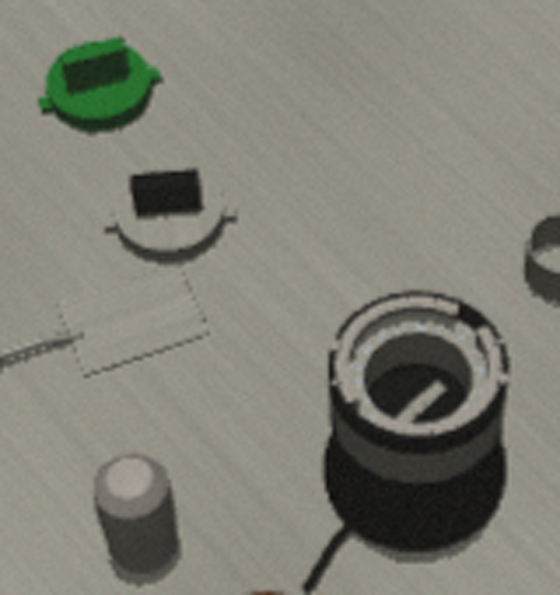

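The crops confirm the plain round nutmeg at scene (399,284) and the steel lid with the black bar at (217,170). The green lid stays where it is. Next is a closer look from the wrist camera.

Run:
```python
from h import *
def down(yaw): # tool y at angle yaw in world, z down
    y=np.array([np.cos(yaw),np.sin(yaw),0]);z=np.array([0,0,-1.]);x=np.cross(y,z)
    return R.from_matrix(np.c_[x,y,z]).as_rotvec()
print(R.from_rotvec(observe()['tcp_rot']).as_matrix().round(2))
for P in([451,231,150],[557,-10,250],[555,-285,120],[557,-10,190]):
  for a in range(-180,180,30):
    q=solve_ik(P,down(np.radians(a)));print(P,a,None if q is None else np.round(q,2))
```

```text
[[-0.93  0.37 -0.  ]
 [ 0.37  0.93  0.  ]
 [ 0.    0.   -1.  ]]
[451, 231, 150] -180 [-0.21  0.58 -0.47  1.99  0.41  0.67  2.2 ]
[451, 231, 150] -150 [-0.12  0.61 -0.61  1.98  0.52  0.71  2.61]
[451, 231, 150] -120 [-1.19  0.85  1.14  2.01 -0.98  0.97 -1.62]
[451, 231, 150] -90 [-0.97  0.64  0.67  2.01 -0.61  0.7  -1.48]
[451, 231, 150] -60 [-0.9   0.61  0.55  2.01 -0.51  0.67 -1.06]
[451, 231, 150] -30 [-0.81  0.58  0.41  2.   -0.38  0.63 -0.67]
[451, 231, 150] 0 [-0.73  0.56  0.29  2.   -0.27  0.62 -0.25]
[451, 231, 150] 30 [-0.65  0.55  0.18  2.   -0.16  0.61  0.16]
[451, 231, 150] 60 [-0.57  0.54  0.06  2.   -0.06  0.6   0.58]
[451, 231, 150] 90 [-0.49  0.54 -0.05  1.99  0.05  0.61  0.99]
[451, 231, 150] 120 [-0.4   0.55 -0.19  1.99  0.17  0.62  1.4 ]
[451, 231, 150] 150 [-0.3   0.56 -0.33  1.99  0.29  0.64  1.8 ]
[557, -10, 250] -180 [ 0.21  0.49 -0.36  1.75  0.21  0.94  2.91]
[557, -10, 250] -150 [-0.68  0.73  1.15  1.78 -0.74  1.14 -1.91]
[557, -10, 250] -120 [-0.68  0.73  1.15  1.78 -0.74  1.14 -1.39]
[557, -10, 250] -90 [-0.54  0.59  0.81  1.77 -0.5   1.   -1.1 ]
[557, -10, 
[... 1339 characters left out ...]
[557, -10, 190] -150 [-0.67  0.84  1.14  1.84 -0.88  1.07 -1.79]
[557, -10, 190] -120 [-0.67  0.84  1.14  1.84 -0.88  1.07 -1.27]
[557, -10, 190] -90 [-0.5   0.66  0.76  1.84 -0.58  0.88 -1.03]
[557, -10, 190] -60 [-0.44  0.63  0.64  1.84 -0.49  0.84 -0.6 ]
[557, -10, 190] -30 [-0.37  0.6   0.52  1.83 -0.39  0.81 -0.17]
[557, -10, 190] 0 [-0.29  0.58  0.39  1.83 -0.3   0.79  0.26]
[557, -10, 190] 30 [-0.21  0.56  0.26  1.83 -0.2   0.78  0.69]
[557, -10, 190] 60 [-0.12  0.55  0.13  1.83 -0.1   0.77  1.11]
[557, -10, 190] 90 [-0.04  0.55  0.01  1.83 -0.01  0.77  1.54]
[557, -10, 190] 120 [ 0.05  0.55 -0.12  1.82  0.09  0.78  1.97]
[557, -10, 190] 150 [ 0.15  0.56 -0.27  1.82  0.2   0.79  2.39]
```

```bash
cat >> h.py <<'E'
def down(deg):
    yaw=np.radians(deg);y=np.array([np.cos(yaw),np.sin(yaw),0]);z=np.array([0,0,-1.]);x=np.cross(y,z)
    return R.from_matrix(np.c_[x,y,z]).as_rotvec()
E
python3 - <<'E'
from h import *
goto([451,231,150],down(90));print(observe()['clock'],observe()['position'])
d,T=camT('wrist')
cv2.imwrite('pics/w1.png',d['color']);np.savez('w1.npz',T=T,K=d['intrinsics'],c=d['color'])
for l in('nutmeg','cinnamon','anise','cardamom','tray'): find(spot_point,l,'wrist',T,d)
print(proj(d,T,[451,231,29]))
E
```

```text
3.1583 [451.03535242 232.42069374 150.21625157]
wrist call nutmeg [443.3 228.9  30.2] 0.59 [281. 195.]
wrist call cinnamon [446.9 294.6  15.6] 0.82 [364. 195.]
wrist call anise [509.  229.8  21.9] 0.58 [282. 269.]
wrist call cardamom [510.7 288.1  14.1] 0.77 [351. 267.]
wrist call tray [478.9 258.6  -1.8] 0.92 [315. 226.]
[283.37142458 204.58863874]
```

View pics/w1.png

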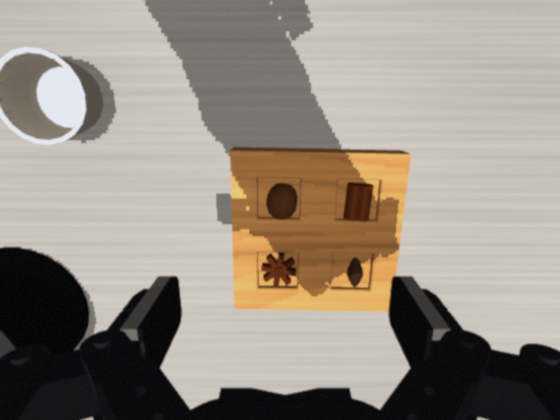

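The nutmeg is at wrist (282,201), longer along image rows, which is world x. So I'll close the jaws along world y (yaw 90), half open, with the tips just above the tray top.

Run:
```python
from h import *
z=np.load('w1.npz');d={'intrinsics':z['K']};T=z['T']
img=z['c'];hsv=cv2.cvtColor(img,cv2.COLOR_BGR2GRAY)
sub=img[180:222,262:302]
m=(cv2.cvtColor(sub,cv2.COLOR_BGR2GRAY)<58).astype(np.uint8)
m=cv2.morphologyEx(m,cv2.MORPH_OPEN,np.ones((7,7),np.uint8))
n,l,s,c=cv2.connectedComponentsWithStats(m);print(s,c+[262,180])
uv=c[1]+[262,180];P=ray(d,T,uv,29);print('nutmeg',P)
# pocket corners of nutmeg (eyeball 257,177 / 301,177/ 258,219/ 301,219), tray top z=22
print('pocket',ray(d,T,(279,198),22))
print('tray ctr',np.mean([ray(d,T,p,22) for p in((232,151),(408,154),(234,309),(396,311))],axis=0))
ctr=P[:2]
command_gripper(0.5,30)
goto([ctr[0],ctr[1],75],down(90));print(observe()['position'],observe()['clock'])
dd,T2=camT('wrist');cv2.imwrite('pics/w2.png',dd['color']);print(proj(dd,T2,[*ctr,29]))
```

```text
[[  0   0  40  42 821]
 [  5   4  30  35 859]] [[281.42387333 200.17295981]
 [281.57275902 200.81257276]]
nutmeg [448.01676084 229.63329959  29.        ]
pocket [447.70008472 227.57756362  22.        ]
tray ctr [479.9156425  258.38502398  22.        ]
[447.55902632 229.36435723  74.70427144] 4.35
[286.13843567 243.06788759]
```

View pics/w2.png

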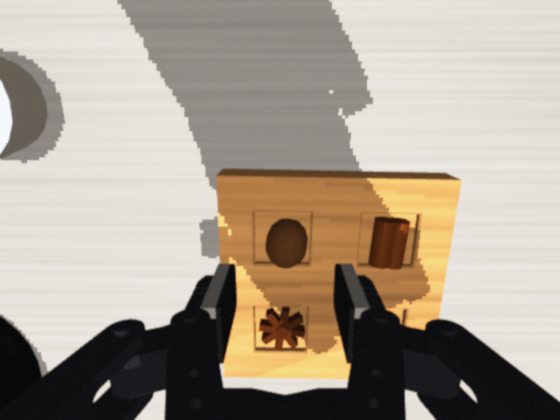

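The nutmeg sits at the predicted pixel (286,243), between the fingers. Descending now.

Run:
```python
from h import *
print(move_l([448,229.6,23],120,f_stop=6))
command_gripper(0.0,25);o=observe();print(o['finger_gap'],o['position'],o['wrist_force'])
move_l([448,229.6,110],200);o=observe();print(o['finger_gap'],o['wrist_force'],o['clock'])
d,T=camT('wrist');cv2.imwrite('pics/w3.png',d['color'])
```

```text
False
0.2638525840185706 [448.80471876 229.98686228  23.98006519] [0.96975608 0.43441459 6.9462549 ]
0.2583561951110232 [-0.01363284  0.08249102 -1.09315716] 5.8667
```

View pics/w3.png

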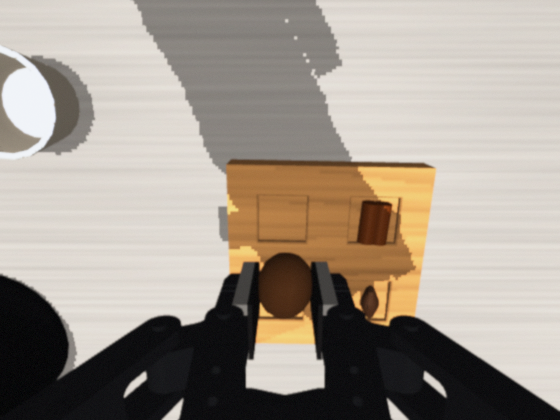

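Run:
```python
from h import *
goto([557,-10,250],down(90));o=observe();print(o['finger_gap'],o['position'],o['clock'])
d,T=camT('wrist');cv2.imwrite('pics/w4.png',d['color']);np.savez('w4.npz',T=T,K=d['intrinsics'],c=d['color'])
for l in('bowl_rim','slot','half_mark','click_mark','grinder'): find(spot_point,l,'wrist',T,d)
cv2.imwrite('pics/w4b.png',cv2.resize(d['color'][110:310,185:385],None,fx=3,fy=3,interpolation=cv2.INTER_CUBIC))
```

```text
0.2579417729981795 [556.11760567  -8.08233399 248.85623408] 7.0583
wrist call bowl_rim [559.  -10.7 113.9] 0.57 [282. 204.]
wrist call bowl_rim [728.1 -83.   -1.1] 0.33 [225. 309.]
wrist call slot [603.3  -3.3 128.4] 0.7 [291. 262.]
wrist call slot [ 719.3 -254.5   -3.1] 0.6 [ 86. 302.]
wrist call slot [560.9  -7.6 117.2] 0.25 [286. 207.]
wrist call half_mark [605.4 -26.3 127.2] 0.7 [262. 264.]
wrist call click_mark [590.9 -44.9 133. ] 0.7 [238. 250.]
wrist call click_mark [6.014e+02 4.000e-01 1.293e+02] 0.36 [296. 260.]
wrist call grinder [557.2 -10.1   1.1] 0.93 [283. 174.]
```

View pics/w4.png

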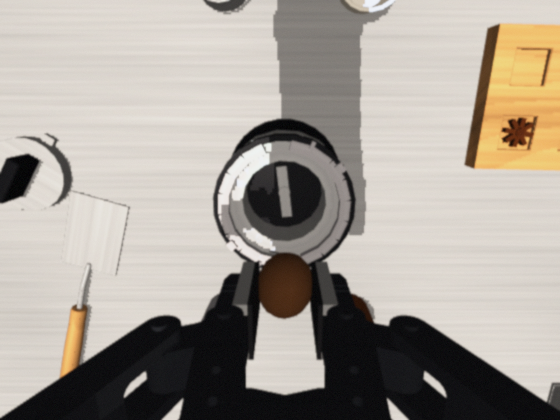

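View pics/w4b.png

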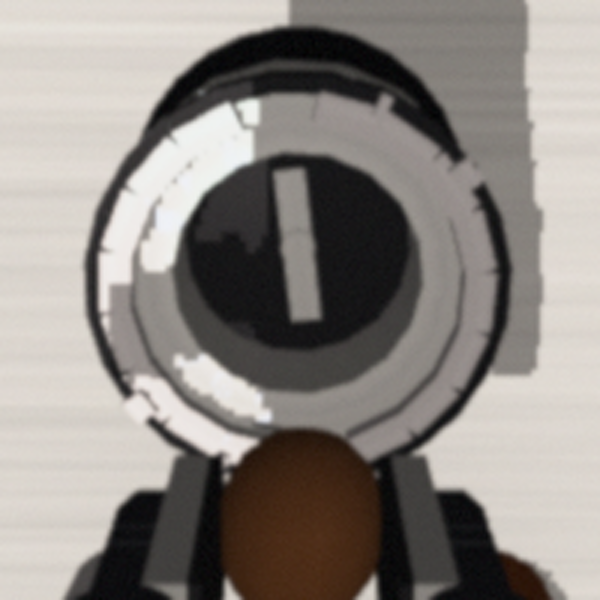

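The collar is centred near wrist (284,200). The -x slot is at about (279,145), with the narrow rib at (313,143) and the wide rib at (341,167), clockwise from it. That agrees with the description. I'll fit the centre and drop the nutmeg.

Run:
```python
from h import *
z=np.load('w4.npz');d={'intrinsics':z['K']};T=z['T']
f=lambda u,v:(u/3+185,v/3+110)
w1=ray(d,T,f(468,172),133);w2=ray(d,T,f(140,405),133);c=(w1+w2)/2
n=ray(d,T,f(385,100),133);print('c',c,'r',np.linalg.norm(w1-w2)/2,np.linalg.norm(n-c))
a=lambda p:np.degrees(np.arctan2(*(p-c)[[1,0]]))
s1=ray(d,T,f(245,108),130);s2=ray(d,T,f(318,103),130);s=(s1+s2)/2
print('wide',a(w1),a(w2),'narrow',a(n),'slot',a(s),a(s1),a(s2),np.linalg.norm(s-c))
# bowl_rim check
goto([c[0],c[1],200],down(90))
print(move_l([c[0],c[1],116],120,f_stop=6))
command_gripper(0.38);o=observe();print(o['finger_gap'],o['position'])
move_l([c[0],c[1],210],250)
goto([c[0]-45,c[1],260],down(90));print(observe()['clock'])
d,T=camT('wrist');cv2.imwrite('pics/w5.png',d['color']);np.savez('w5.npz',T=T,K=d['intrinsics'],c=d['color'])
for l in('bowl_rim','slot','half_mark','click_mark','nutmeg'): find(spot_point,l,'wrist',T,d)
uv=proj(d,T,[c[0],c[1],130]).astype(int);print(uv)
crop(d['color'],uv[0],uv[1],90,4,'w5b')
```

```text
c [556.41602612  -8.60512278 133.        ] r 50.840043353081036 51.63117609558044
wide 126.63908512678157 -53.36091487321854 narrow 156.80027857347903 slot -174.77611520874635 -164.02414073662848 174.3858040052284 46.056903371018805
False
0.3761239033179589 [556.84401938  -8.65089059 116.63620136]
9.6917
wrist call bowl_rim [560.5  -8.8 115.4] 0.62 [285. 253.]
wrist call slot [ 6.006e+02 -3.000e-01  1.260e+02] 0.96 [295. 300.]
wrist call slot [602.6 -26.4 128.2] 0.53 [265. 303.]
wrist call half_mark [605.  -28.  127.4] 0.87 [263. 305.]
wrist call half_mark [ 560.2 -280.7   32.5] 0.57 [ 35. 221.]
wrist call click_mark [587.4 -47.  133.8] 0.85 [240. 291.]
wrist call click_mark [724.4 -81.7  -2. ] 0.46 [230. 331.]
wrist call nutmeg [555.4 -12.3  91.5] 0.57 [281. 237.]
[285 255]
```

View pics/w5.png

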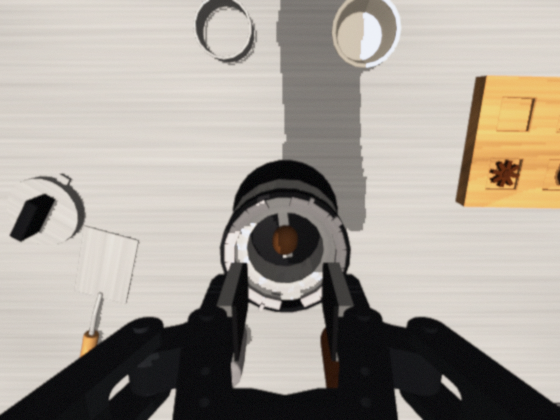

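View pics/w5b.png

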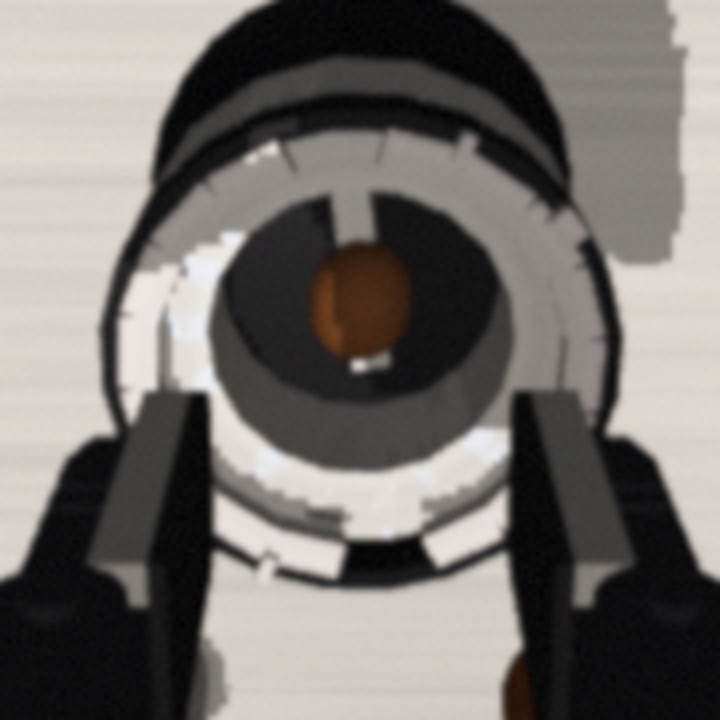

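The nutmeg is in the bowl at wrist (285,241). The +x slot shows clearly at about (291,304), with narrow ribs at (262,307) and (312,201). I'll refine the centre and yaw from these, then move to view the lid.

Run:
```python
from h import *
z=np.load('w5.npz');d={'intrinsics':z['K']};T=z['T']
f=lambda u,v:(u/4+195,v/4+165)
n1=ray(d,T,f(267,567),133);n2=ray(d,T,f(468,143),133);c=(n1+n2)/2
print('c',c,'r',np.linalg.norm(n1-n2)/2)
a=lambda p:np.degrees(np.arctan2(*(p-c)[[1,0]]))
w=ray(d,T,f(568,222),133)
s=[ray(d,T,f(*p),130) for p in((347,547),(423,543),(343,580),(440,568))]
t=[ray(d,T,f(*p),130) for p in((283,143),(387,133))]
print(a(n1),a(n2),'wide',a(w),'slot+',a((s[0]+s[1])/2),a((s[2]+s[3])/2),'slot-',a(sum(t)/2),[p[:2].round(1) for p in s+t])
goto([555,-285,170],down(90));print(observe()['clock'])
d,T=camT('wrist');cv2.imwrite('pics/w6.png',d['color']);np.savez('w6.npz',T=T,K=d['intrinsics'],c=d['color'])
for l in('lid','lid_grip'): find(spot_point,l,'wrist',T,d)
uv=proj(d,T,[555,-284,20]).astype(int);print(uv)
crop(d['color'],uv[0],uv[1],90,4,'w6b')
```

```text
c [556.05667796  -8.48542946 133.        ] r 51.12553014870037
-23.484787527848017 156.51521247215194 wide 127.23321282059935 slot+ 6.331483898134517 7.049414411426197 slot- -173.3791143410894 [array([599.9, -11.8]), array([598.9,   4.5]), array([608. , -12.7]), array([605.1,   8.2]), array([510. , -24.1]), array([508. ,  -3.8])]
11.125
wrist call lid [ 554.6 -281.7   -1.9] 0.84 [286. 187.]
wrist call lid [ 521.4 -415.5   -2.1] 0.69 [132. 150.]
wrist call lid_grip [ 560.6 -285.9   31.9] 0.97 [281. 204.]
wrist call lid_grip [ 528.6 -417.4   27.6] 0.65 [116. 164.]
[283 193]
```

View pics/w6.png

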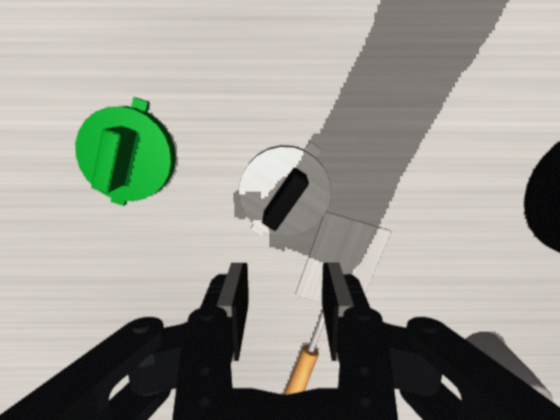

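View pics/w6b.png

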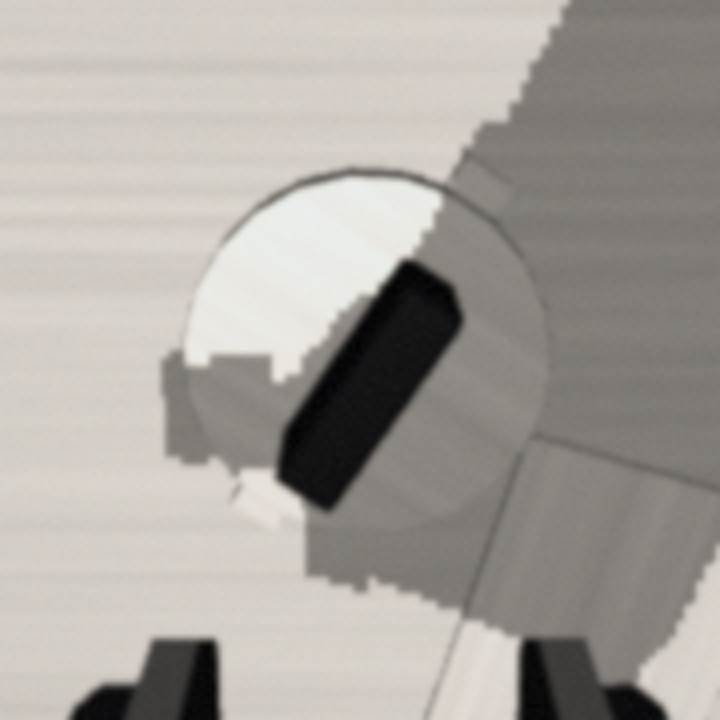

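The steel lid is at wrist (283,193) with the black bar at about -34.5° in world. The green look-alike is at (125,152). The spatula blade at (340,260) lies next to the lid, not over it. Now I'll compute the lid pose and grasp it.

Run:
```python
from h import *
z=np.load('w6.npz');d={'intrinsics':z['K']};T=z['T']
f=lambda p:(p[0]/4+193,p[1]/4+103)
r=lambda p,zz:ray(d,T,f(p),zz)
ed=[(183,345),(550,355),(240,215),(370,170),(500,225)]
pts=np.array([r(p,16)[:2] for p in ed])
from scipy.optimize import least_squares
s=least_squares(lambda q:np.hypot(*(pts-q).T)-39.5,pts.mean(0));print('disc',s.x,s.fun.round(1))
a=r((490,168),6);b=r((256,508),6);print('lugs',(a+b)[:2]/2,np.linalg.norm(a-b)/2,np.degrees(np.arctan2(*(b-a)[[1,0]])))
t=[r(p,47.5) for p in((452,288),(462,320),(330,512),(280,480))]
v=t[2]-t[1];print('bar right edge ang',np.degrees(np.arctan2(v[1],v[0])))
g=cv2.cvtColor(z['c'],cv2.COLOR_BGR2GRAY)[150:250,255:315]
m=(g<50).astype(np.uint8);n,l,st,c=cv2.connectedComponentsWithStats(m);i=1+st[1:,4].argmax()
rect=cv2.minAreaRect(np.argwhere(l==i)[:,::-1].astype(np.float32));print(rect,rect[0][0]+255,rect[0][1]+150)
for h in(32,40,47.5):print(h,ray(d,T,(rect[0][0]+255,rect[0][1]+150),h))
```

```text
disc [ 554.72414976 -283.21452773] [-0.7 -0.4  0.3 -0.1 -0.1]
lugs [ 554.31564423 -282.59724371] 45.92392645324027 -33.67096834926384
bar right edge ang -33.00924670729604
((29.452001571655273, 48.73599624633789), (21.060766220092773, 63.435279846191406), 34.695152282714844) 284.4520015716553 198.7359962463379
32 [ 556.01871936 -283.245857     32.        ]
40 [ 553.83634748 -283.25182191   40.        ]
47.5 [ 551.79037384 -283.25741401   47.5       ]
```

Run:
```python
from h import *
c=[554.6,-283.0];y=down(56)
command_gripper(0.5,60)
goto([*c,85],y)
print(move_l([*c,18],120,f_stop=6))
command_gripper(0.0,60);o=observe();print(o['finger_gap'],o['position'],o['wrist_force'],o['moment'])
move_l([*c,60],150);o=observe();print(o['finger_gap'],o['wrist_force'],o['moment'],o['position'],o['clock'])
d,T=camT('wrist');cv2.imwrite('pics/w7.png',d['color']);np.savez('w7.npz',T=T,K=d['intrinsics'],c=d['color'])
```

```text
False
0.1511667844214159 [ 555.39766975 -283.38290013   19.10383848] [-0.9791893  -0.12159445  6.11953242] [-0.00436404  0.08538725  0.0018074 ]
0.15758716140148704 [-0.46726302  0.08269292 -1.98264102] [-0.02208778  0.02435356 -0.00655151] [ 554.61496175 -282.97232496   60.07205599] 13.575
```

View pics/w7.png

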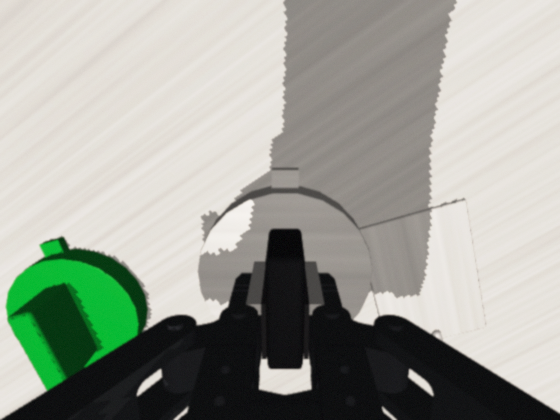

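Run:
```python
from h import *
d=get_image('wrist');T=np.array(d['T_tool_cam'])
for n,P in dict(disctop=(39.5,0,2.5),lugtop_out=(47,0,12.5),lugbot_out=(47,0,18.5),lugin=(39.5,0,12.5),lugL=(47,-6,12.5),lugR=(47,6,12.5),bartopfar=(24,0,-29),bartopnear=(-24,0,-29),bb=(24,0,2.5)).items(): print(n,proj(d,T,P))
crop(d['color'],286,230,80,4,'w7b')
```

```text
disctop [285.7919494  192.22763217]
lugtop_out [285.76037623 169.78424584]
lugbot_out [285.73536156 167.30401295]
lugin [285.74743046 186.64734534]
lugL [271.9321935 169.7833669]
lugR [299.58949404 169.78512484]
bartopfar [285.93651151 258.7212911 ]
bartopnear [285.82284431 373.65053888]
bb [285.76338202 227.52300046]
```

View pics/w7b.png

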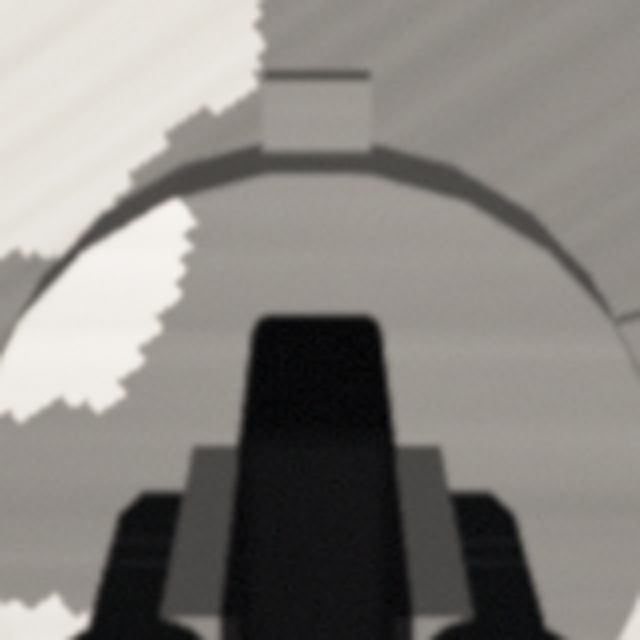

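Predicted and seen lug and disc edges agree within about 1 px, so the lid sits centred and square in the jaws. I'll carry it over the grinder at lid yaw 6.6°.

Run:
```python
from h import *
move_l([554.6,-283,190],250)
goto([556.2,-8.5,185],down(96.6))
move_l([556.2,-8.5,160],100)
o=observe();print(o['position'],o['clock'],o['finger_gap'],(R.from_rotvec(down(96.6)).inv()*R.from_rotvec(o['tcp_rot'])).as_rotvec())
d,T=camT('wrist');cv2.imwrite('pics/w8.png',d['color']);crop(d['color'],286,200,90,4,'w8b')
d2,T2=camT('side');crop(d2['color'],276,200,60,5,'s8')
```

```text
[556.03767087  -9.77852467 159.60963869] 15.8083 0.15122678807994475 [0.0003794  0.00110086 0.00214167]
```

View pics/w8b.png

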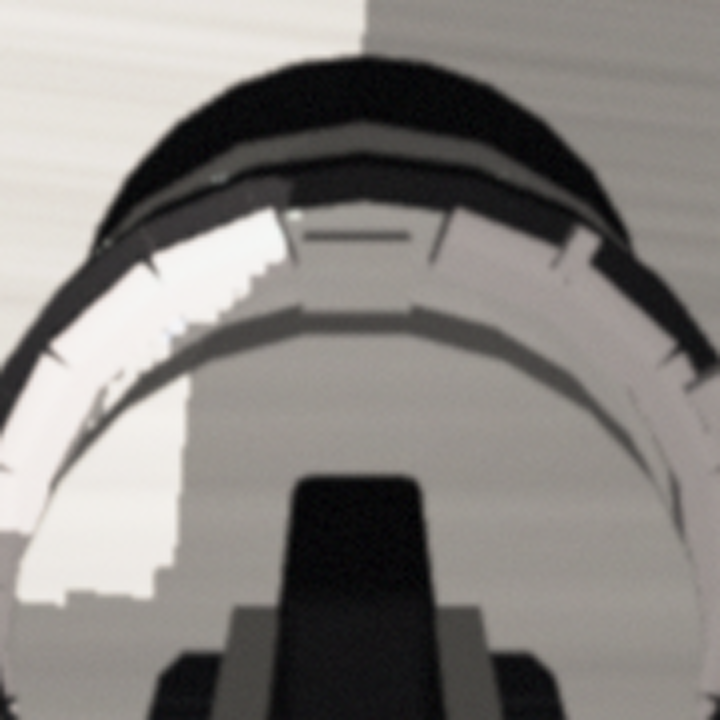

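View pics/s8.png

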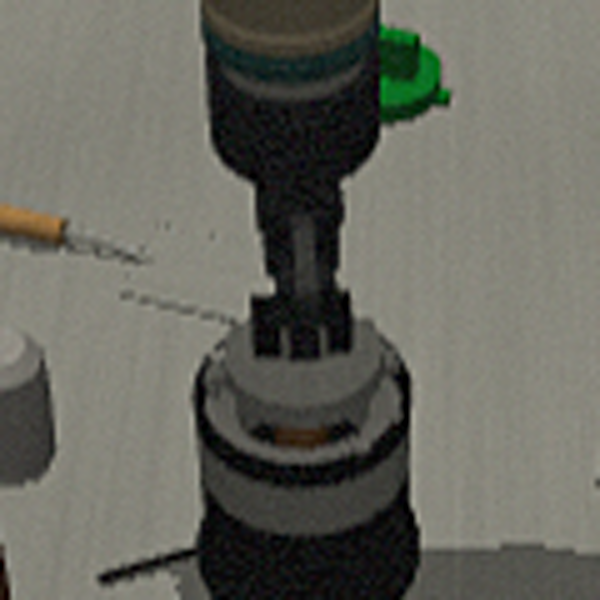

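The lug at wrist (286,170) lies inside the slot, between its edges at about (270) and (304). Observed y is 1.3 mm off the command, so I'll let it settle and then descend under force watch.

Run:
```python
from h import *
sleep(0.3);o=observe();print(o['position'],o['wrist_force'])
for z in(150,144,139,135):
    r=move_l([556.2,-8.5,z],50,f_stop=8);o=observe();print(z,r,o['position'].round(2),o['wrist_force'].round(1),o['moment'].round(2))
    if r:break
print(o['clock'])
d,T=camT('wrist');crop(d['color'],286,200,90,4,'w9b')
```

```text
[556.40046467  -8.48492172 160.34597677] [-0.07641522  0.30187965 -0.46036088]
150 False [555.73  -8.46 149.41] [-0.1 -1.3 -0.3] [-0.02  0.01 -0.02]
144 False [555.88  -8.49 143.58] [ 0.  -0.3 -0.2] [ 0.01 -0.03  0.03]
139 False [555.94  -8.54 138.69] [-0.4  0.7 -1.3] [ 0.04 -0.03 -0.01]
135 False [556.    -8.5  134.74] [-0.5 -0.4 -0.9] [ 0.04  0.09 -0.03]
17.325
```

View pics/w9b.png

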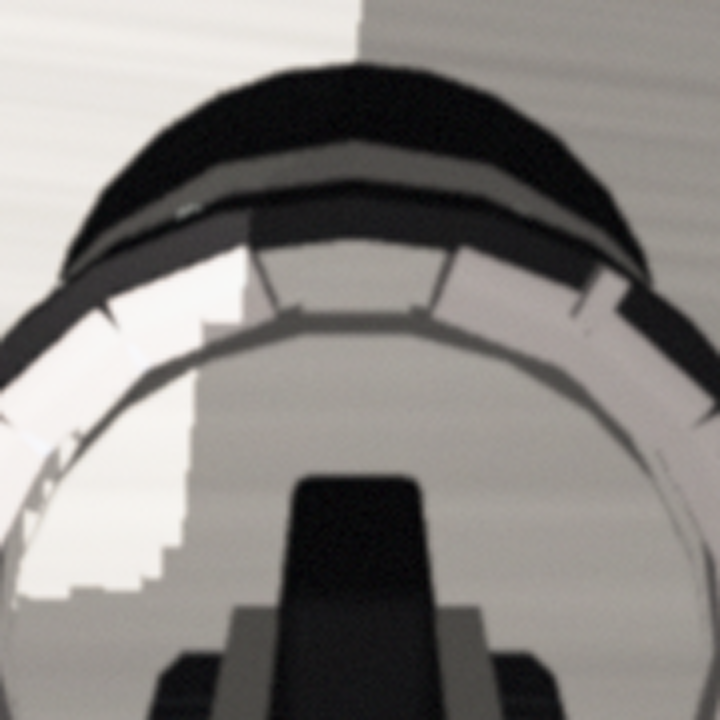

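Run:
```python
from h import *
r=move_l([556.2,-8.5,130],20,f_stop=8);sleep(0.2);o=observe();print(r,o['position'].round(2),o['wrist_force'].round(1),o['moment'].round(2),o['clock'],o['finger_gap'])
```

```text
True [556.49  -8.48 134.11] [-0.9  0.2  5.4] [0.06 0.1  0.01] 17.7833 0.14888960745604302
```

The lid made contact at TCP z 134.1, so its underside is at about 115 and it is fully home. Now turning it in small clockwise steps.

Run:
```python
from h import *
def yaw(o):
    m=R.from_rotvec(o['tcp_rot']).as_matrix();return np.degrees(np.arctan2(m[1,1],m[0,1]))
z=133.7
for a in (92,88,84,80,76,72,69,66.6):
    move_l([556.2,-8.5,z],40,ori=down(a));o=observe()
    print(a,round(yaw(o),2),o['position'].round(1),o['wrist_force'].round(1),o['moment'].round(3),round(o['finger_gap'],3),round(o['clock'],2))
    if np.abs(o['wrist_force']).max()>25 or abs(o['moment'][2])>0.6:break
sleep(0.3);o=observe();print(yaw(o),o['position'],o['wrist_force'],o['moment'])
d,T=camT('wrist');cv2.imwrite('pics/w10.png',d['color']);crop(d['color'],286,220,90,4,'w10b')
for n,u,v in(('scene',290,210),('side',276,205)):
    d,T=camT(n);crop(d['color'],u,v,50,6,n+'10')
```

```text
92 92.1 [556.7  -8.5 134.1] [-0.9 -0.2  3.6] [-0.005  0.034 -0.032] 0.152 18.03
88 88.15 [556.7  -8.5 134.1] [-0.5  0.3  5.3] [ 0.029 -0.004 -0.065] 0.152 18.28
84 84.12 [556.7  -8.5 134.1] [-0.8 -1.   5.5] [ 0.068  0.011 -0.093] 0.156 18.53
80 80.13 [556.7  -8.4 134.1] [-0.8  0.6  4.8] [ 0.012  0.007 -0.05 ] 0.153 18.78
76 76.14 [556.7  -8.4 134.1] [ 0.  -0.7  4.6] [ 0.068 -0.038 -0.018] 0.154 19.03
72 72.14 [556.7  -8.3 134.1] [ 0.2 -0.3  4.9] [0.047 0.032 0.016] 0.152 19.28
69 69.15 [556.8  -8.3 134.1] [-0.   0.6  5.4] [ 0.022 -0.069 -0.002] 0.153 19.53
66.6 66.76 [556.8  -8.2 134.1] [ 0.4 -0.4  5.7] [-0.016 -0.048 -0.034] 0.152 19.78
66.76707054621932 [556.76138409  -8.22528386 134.09804798] [-0.55627668  0.9432527   5.29603252] [ 0.03133538 -0.01196503 -0.00737806]
```

View pics/w10b.png

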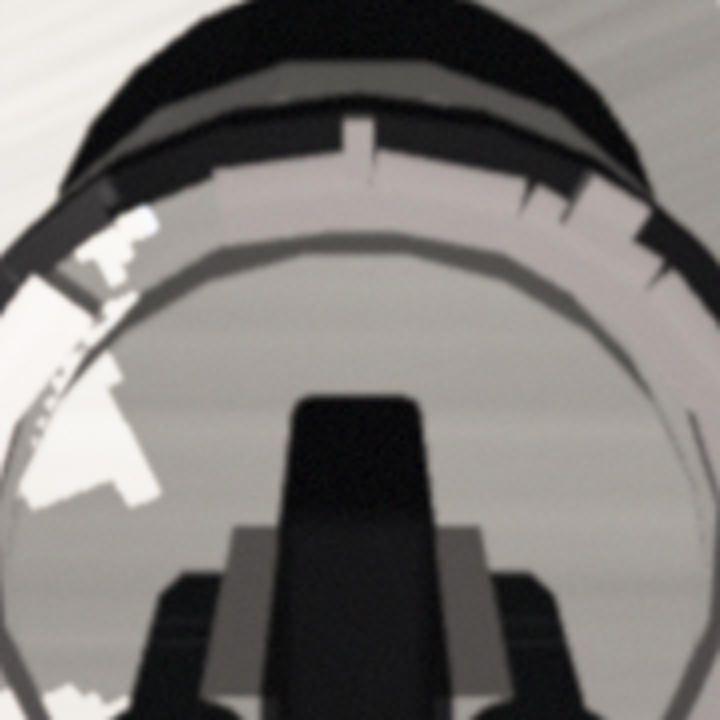

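View pics/scene10.png

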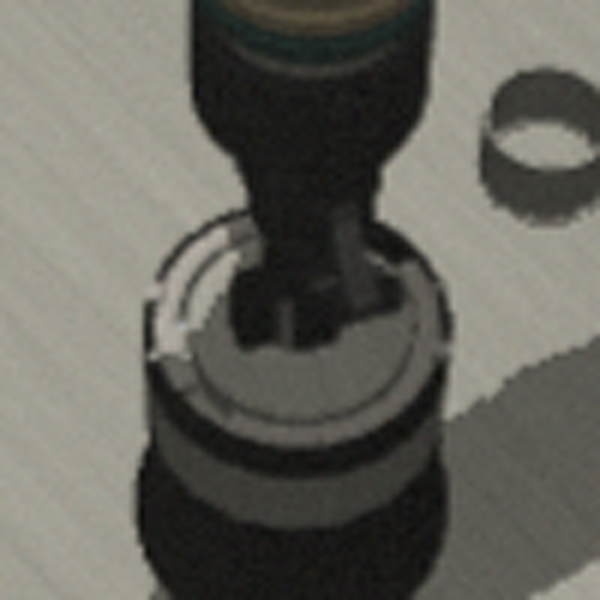

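View pics/side10.png

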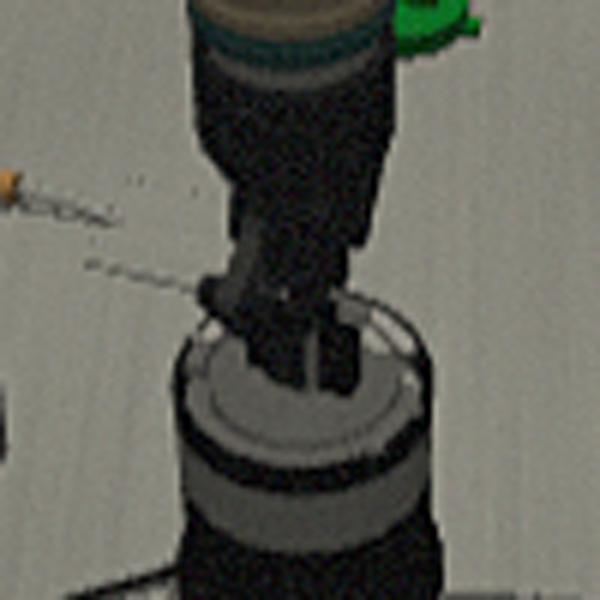

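The narrow rib at wrist (286,168) is in line with the bar centre at (286). The lug is hidden under the ledge, and the wide rib is well clockwise at (349,180). One last steadiness check, then I'll hand it in.

Run:
```python
from h import *
sleep(1.0);o=observe();m=R.from_rotvec(o['tcp_rot']).as_matrix()
print(np.degrees(np.arctan2(m[1,1],m[0,1])),o['position'],o['wrist_force'],o['finger_gap'],o['clock'])
d,T=camT('wrist');old=cv2.imread('pics/w10.png');print(np.abs(d['color'].astype(int)-old).mean())
close_job()
```

```text
66.76156581854517 [556.73049144  -8.27404901 134.08819536] [0.01600095 0.26532769 5.47699563] 0.150083520738183 21.2333
0.9176601473922903
the job is handed in; nothing more can be done
```

The nutmeg is in the grinder bowl, and the lid is seated and held half way to the click. The job was handed in at 21.2 s; no verdict was reported.

- **Nutmeg:** I took it from its tray pocket and dropped it in the bowl. A wrist picture afterwards showed it there.
- **Lid:** I gripped the steel lid by its bar and lowered it through the slots. It met the rim at TCP z 134.1 mm, which puts its underside at about 115 mm, fully home.
- **Turn:** I turned it about 30° clockwise. In the last picture I viewed, the bar lines up with the narrow rib to within a pixel, and the wide click rib was not reached.
- **Steadiness:** over the last second the angle stayed at 66.8° against 66.6° commanded, with about 5 N of downward press and the grip unchanged.

The moment reading was too noisy to show the expected spring torque of about 0.11 N m. The half-way position therefore rests on the pictures and the tool angle. I did not check every other object again in a final wide picture, but nothing else was touched on purpose.

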